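# Take the board stop's setting with a pocket tape and lock it

### The job

Take the wooden offcut off the measuring board and lay it flat on the bench, clear of the board. Then take the tape measure from its sloping holder, hook its end over the board's upright end plate, draw the case back against the spring, and with the lock still open stand it on the board behind the low stop bar, with its nose drawn up against the stop. Then press the red thumb lever to lock the blade and leave the tape standing there, locked and still hooked; never let the blade snap back, and do not disturb the other things on the bench.

Things in the scene. Friction and masses are not known exactly. Their poses are not given: they have to be found in the camera images.
- board: Fixed plywood board lying on the bench, 270 mm long (x), 84 wide, 12 thick. Origin: centre of its underside; x points along it to the end plate, z up. The aluminium end plate, 6 mm thick, 70 wide, stands upright at its +x end (x 129 to 135 mm), its top 35 mm above the bench, 23 above the board's face. Beyond the plate it is free.
- plate_top (a point): Middle of the top edge of the board's end plate (plate is 3 mm to either side along x). Axes as the board's.
- stop: Fixed aluminium stop bar across the board, 14 mm (x) by 80 by 6 high, with a red mark in the middle; its place along the board varies. Origin: centre of its underside on the board's top face, axes parallel to the board's.
- stop_rear (a point): Foot of the stop bar's rear face (the side away from the end plate), at mid-width on the board's top face; axes as the board's. The nose of the tape's case comes to rest here, 95 to 145 mm from the near face of the end plate.
- offcut: Loose pine offcut, 40 mm (its x) by 70 (y) by 18 high, about 0.1 kg, lying at any yaw on the board behind the stop where the tape must stand. Origin: centre of its underside.
- holder: Fixed grey sloping holder about 100 mm long, 64 wide; its seat, 60 mm wide, rises 30 degrees towards its +x end and has a 19 mm ledge at the low end; no side walls. Origin: centre of its foot, on the bench.
- tape: Loose yellow and black tape measure, about 0.4 kg; case 84 mm long (x, nose at +x), 38 thick (y, flat parallel sides: grip here, about 45 mm above the underside, by the middle or a little behind), 70 high (z up). Origin: centre of the case's underside. Starts in the holder, nose up 30 degrees.
- nose (a point): Lower front edge of the case at mid-thickness: 42 mm ahead of the tape's origin. Axes as the tape's.
- hook (a point): Lowest point of the inner face (towards the case) of the steel hook at the blade's end; hook 18 mm wide, 3 thick, hanging 22 below the blade. Drawn in, this point is 18 mm ahead of the nose and 2 above the level of the case's underside: the plate must enter that 18 mm gap. Axes as the tape's.
- blade (a joint): How far the blade is out, m: 0 at rest, at most 0.2; 83 to 133 mm when parked and hooked. The blade is stiff, 16 mm wide, 2 thick; its lower face is 24 mm above the case's underside, so it passes over stop and plate. A spring (2.5 N at rest, 0.5 N more per 100 mm) draws it in.
- lock (a joint): Red thumb lever on top of the case near the nose, rad: 0 open, 0.32 fully locked (it bites from 0.24). It stays where it is put; 3 to 8 N straight down on its pad turns it and the pad sinks about 9 mm, then stops firmly. Locked, it keeps the blade from going in.
- thumb (a point): Middle of the top of the thumb lever's pad (16 by 18 mm); when open it is 83 mm above the case's underside and 34 mm ahead of the tape's origin.
- spray_lube: Bystander: spray can with green cap, 59 mm across, 225 high; origin at its foot.
- spray_paint: Bystander: spray can with red cap, 59 mm across, 202 high; origin at its foot.
- nail_jar: Bystander: jar with blue lid, 67 mm across, 86 high; origin at its foot.
- wall_plug_jar: Bystander: jar with grey lid, 67 mm across, 86 high; origin at its foot.
- screw_box_1: Bystander: yellow open box of screws, 70 (x) by 105 (y) by 39 mm; origin under its centre.
- screwdriver_green: Bystander: green screwdriver lying, 181 mm long (its y), 31 thick; origin under its centre.
Mind the look-alikes: they are no part of the job. What is shaped like the offcut but yellow is not meant.

How it is judged:
On the way, in this order (a step that is already met when the one before it is completed fails the run):
1. the hook has caught behind the end plate and the blade is drawn out at least 50 mm, lock open (x of hook in the frame of plate_top between 0 and 0.009 m and y of hook in the frame of plate_top between -0.03 and 0.03 m and z of hook in the frame of plate_top below -0.004 m and value of joint blade above 0.05 m and value of joint lock below 0.1 rad), for 0.2 s.
2. the case stands on the board behind the stop, its nose against it, hook still caught, lock still open (x of nose in the frame of stop_rear between -0.006 and 0.002 m and y of nose in the frame of stop_rear between -0.02 and 0.02 m and z of nose in the frame of stop_rear between -0.003 and 0.003 m and angle between tape's own z axis and vertical below 0.06 rad and x of hook in the frame of plate_top between 0 and 0.009 m and y of hook in the frame of plate_top between -0.03 and 0.03 m and z of hook in the frame of plate_top below -0.004 m and value of joint lock below 0.1 rad), for 0.2 s.
At the end, for the whole second after the job is handed in: Case upright on the board (3.4 deg), nose within 6 mm of the stop and 20 mm of its middle; hook caught within 6 mm behind the end plate, its tip 4 mm or more below the top; lever past 0.24 rad; offcut flat on the bench within 5 mm, off the board; all at rest (x of nose in the frame of stop_rear between -0.006 and 0.002 m and y of nose in the frame of stop_rear between -0.02 and 0.02 m and z of nose in the frame of stop_rear between -0.003 and 0.003 m and angle between tape's own z axis and vertical below 0.06 rad and x of hook in the frame of plate_top between 0 and 0.009 m and y of hook in the frame of plate_top between -0.03 and 0.03 m and z of hook in the frame of plate_top below -0.004 m and height (world z) of offcut between -0.004 and 0.005 m and value of joint lock above 0.24 rad and linear speed of each of tape, offcut below 0.02 m/s); the robot touches nothing.
It fails at once if the blade snaps back (faster than 0.4 m/s inwards) (velocity of joint blade below -0.4 m/s).
It fails at once if a bystander is moved more than 30 mm (distance of any of spray_lube, spray_paint, nail_jar, wall_plug_jar, screw_box_1, screwdriver_green from where it was at the start of the episode above 0.03 m).
It also fails if it takes over 67 s, if anything falls off the work surface, if the arm or the gripper's body presses on something with over 40 N, if the wrist force passes 120 N, or if a joint passes its speed limit or range.

### The arm

A 7-joint arm with a two-finger parallel gripper is mounted at the origin on the work surface; the furniture and walls round the work are solid. World frame = base frame: x ahead of the robot, y to its left, z up, the work surface at z = 0. Lengths are in m, angles in rad, forces in N, time in s.
With the tool pointing down it reaches from about 0.425 to 0.925 m from the base axis. Payload 6.8 kg.
Tool frame: the origin (TCP) lies at the very end of the fingers, on their centre line; the grasp point (between the pads) lies 19 mm behind it; z points along the fingers, y is the direction in which the jaws open and shut (so a half turn about z gives the same grasp; the last joint's range is limited). The gripper opens to 85 mm and grips with 20 to 120 N. Pads are 22 mm wide; open, the fingers measure 114 mm over their backs; the gripper's body (76 mm by 85 mm) begins 54 mm behind the grasp point. The pads swing forward as they close: fully open they stand 13 mm farther back than shut.
Start: joints at [1.054, 0.477, 0.022, 1.555, -0.011, 1.109, -0.083], TCP at [0.268, -0.619, 0.231] pointing down, gripper open.
Joint ranges: [-2.96, 2.96], [-0.34, 2.1], [-1.41, 1.46], [0.24, 2.44], [-1.37, 4.51], [0.17, 1.92], [-2.96, 2.96]. Speed limits (rad/s): [2.39, 2.39, 3.14, 3.14, 3.14, 3.14, 3.14].

### API

Orientations are given as a unit quaternion [w, x, y, z].
In Python, from station import bot gives the robot as it stands.
- The arm moves only by the tool move_arm, never from a script. Its argument "commands" is text: rows parted by semicolons, each of 7 numbers parted by spaces: the opening, from 0 (shut) to 1 (fully open), then the shift along the tool's x, y, z in cm, then the turn, a rotation vector about the tool's x, y, z in degrees. In form: gripper tx ty tz rx ry rz; .... A call has 1 to 12 rows; each row shifts and turns the commanded pose from where the row before left it, along the tool's axes as they then stand; what a row does not reach is not made up. A row lasts 1/12 s, in which the tool goes at most 41.7 mm and 7.16 degrees, less where a joint would pass 70% of its speed; a pose out of reach is approached as far as the arm can. A call with a gripper value outside its range is refused whole. The fingers move at their own pace and stop on an object; "force" is the grip in N (left out, the last holds). Time passes only in rows, so rows that do not move let the fingers close. It gives the time, the measured TCP pose, the force and the opening at its end, in the units of the state.
- bot.get_obs(): the state, without advancing time (a new reading comes with each control period).
- bot.read_camera(name): name is "scene" or "top"; returns a dict with "img" (420x560x3 uint8, red, green, blue), "K" (3x3 intrinsics, pixels), "distortion" ([k1, k2, p1, p2, k3] as OpenCV has them; the pictures are not rectified), "rvec" (rotation vector, rad) and "tvec" (3), from world to camera coordinates, as OpenCV has them. Camera axes: x right, y down, z forward; pixel columns grow to the right and rows downward; lengths in m; the calibration is good to about 2 mm. A picture is of the moment at which its call begins. There is no depth.
- bot.hand_in(): hands the job in, once; it reports no verdict.
The state is a dict: "t": time; "q": joint angles; "joint_vel": joint speeds; "joint_torque": joint torques, N m; "eef_pos": TCP position; "tool_rot": TCP orientation; "contact_force": force on the tool from outside, world axes, zero at the start; "torque": the same for the moment, N m; "gripper_width": opening from 0.0 (shut) to 1.0 (fully open).
Only numpy, scipy, OpenCV 4.12 (cv2) and the standard library are available. Lean on these libraries where they do the work, as an engineer would, in place of code of your own. Each camera call takes 0.05 s, during which the arm holds its last target. There are 200 camera calls.

## Working session

There is one attempt and no reset: what is moved stays moved. The work goes in short steps, Python scripts to look and compute and a tool call to move; the robot and the scene stay as the last step left them, time stands still between calls to the robot, and variables do not carry over. Pictures are saved under pics/ and viewed, about 8 in all and at most 12, crops included, and the job is handed in when it is done.

Besides the shell and the picture viewer there is one more tool, called as a command line: name --argument value ..., lists and objects as JSON in quotes. move_arm: Moves the arm, as the interface text tells. Its arguments: {"type":"object","properties":{"commands":{"type":"string"},"force":{"type":"number"}},"required":["commands"]}

```bash
ls; mkdir -p pics
python3 - <<'E'
from station import bot
import cv2,json,numpy as np
o=bot.get_obs();print(o['t'],o['eef_pos'],o['tool_rot'],o['gripper_width'])
for n in('scene','top'):
    c=bot.read_camera(n);cv2.imwrite(f'pics/{n}0.png',c['img'][:,:,::-1])
    R=cv2.Rodrigues(np.array(c['rvec'],float))[0];print(n,c['K'],c['distortion'],'cam at',-R.T@np.array(c['tvec']).ravel(),R)
E
```

```text
pics
0.0 [ 0.26807415 -0.61883921  0.23033113] [-8.75564776e-04  9.79185017e-01  2.02967689e-01 -2.31708949e-04] 1.0007573819559743
scene [[450.88726981   0.         274.64586736]
 [  0.         450.88726981 217.46145526]
 [  0.           0.           1.        ]] [0.02115661 0.         0.         0.         0.        ] cam at [ 0.96731239 -0.56114363  0.64500963] [[ 0.84332517  0.53740094 -0.0017017 ]
 [ 0.29658423 -0.46805558 -0.83244325]
 [-0.44815227  0.70151565 -0.55410769]]
top [[391.84988124   0.         280.05777041]
 [  0.         391.84988124 212.69199256]
 [  0.           0.           1.        ]] [-0.05211578  0.          0.          0.          0.        ] cam at [0.34713436 0.13932518 1.02349492] [[-0.06305455 -0.99800244  0.0039064 ]
 [-0.97559254  0.06081278 -0.21100002]
 [ 0.21034097 -0.01711556 -0.97747825]]
```

View pics/scene0.png

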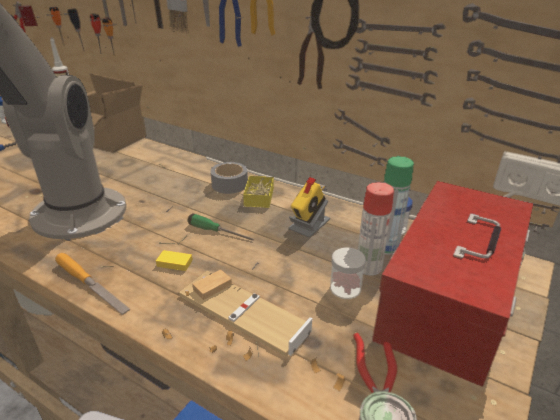

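View pics/top0.png

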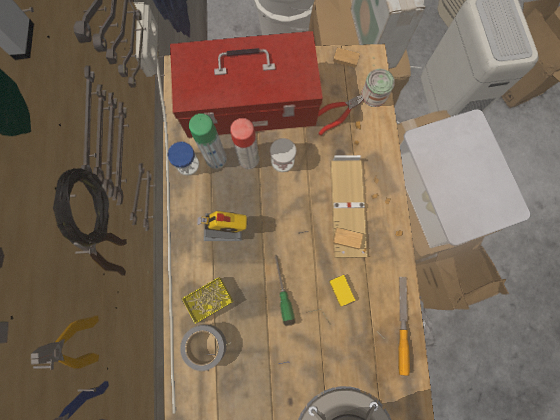

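```bash
cat > h.py <<'E'
from station import bot
import cv2,numpy as np
def cam(n):
    c=bot.read_camera(n);c['R']=cv2.Rodrigues(np.array(c['rvec'],float))[0];c['t']=np.array(c['tvec'],float).ravel();c['D']=np.array(c['distortion'],float);return c
def ray(c,p):
    u=cv2.undistortPoints(np.array([[p]],float),c['K'],c['D'])[0,0];d=c['R'].T@np.array([u[0],u[1],1]);return -c['R'].T@c['t'],d
def onz(c,p,z):
    o,d=ray(c,p);return o+d*(z-o[2])/d[2]
def proj(c,P):
    return cv2.projectPoints(np.array(P,float).reshape(-1,3),c['R'],c['t'],c['K'],c['D'])[0][:,0]
def tri(a,p,b,q):
    o1,d1=ray(a,p);o2,d2=ray(b,q);s=np.linalg.lstsq(np.c_[d1,-d2],o2-o1,rcond=None)[0]
    A=o1+s[0]*d1;B=o2+s[1]*d2;return (A+B)/2,np.linalg.norm(A-B)
def crop(c,x,y,w,h,k):
    return cv2.resize(c['img'][y:y+h,x:x+w,::-1],None,fx=k,fy=k,interpolation=cv2.INTER_CUBIC)
E
python3 - <<'E'
from h import *
t=cam('top');s=cam('scene')
I=np.zeros((600,800,3),np.uint8)
def put(im,x,y):I[y:y+im.shape[0],x:x+im.shape[1]]=im
put(crop(t,320,145,60,120,5),0,0);put(crop(s,175,265,145,90,3.4),305,0)
put(crop(t,195,200,60,50,4),305,310);put(crop(s,280,175,60,70,4),550,310)
cv2.imwrite('pics/c1.png',I)
E
```

```text
(no output)
```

View pics/c1.png

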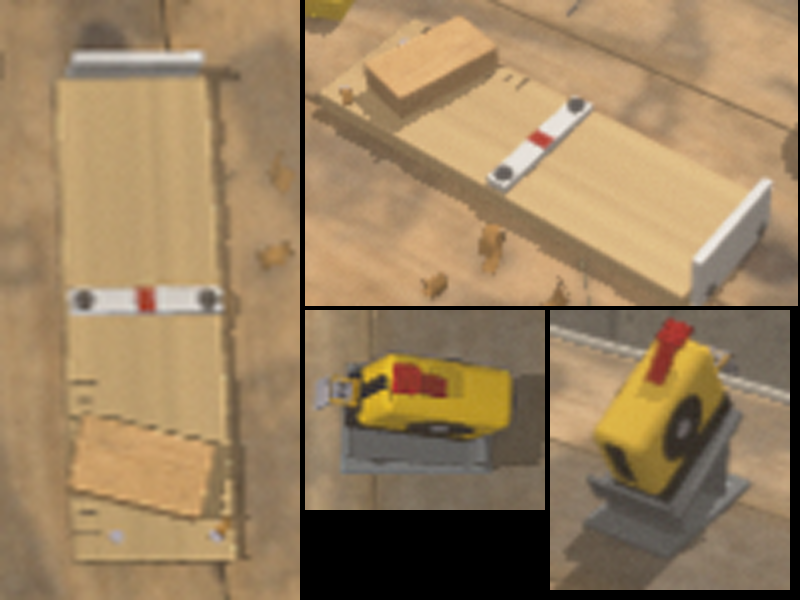

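```bash
cat >> h.py <<'E'
from scipy.spatial.transform import Rotation as Ro
def plan(P,R,n,o=None):
    "n equal rows taking the tool from its pose now to P,R(3x3, columns tool axes)"
    o=o or bot.get_obs();q=o['tool_rot'];R0=Ro.from_quat([q[1],q[2],q[3],q[0]]).as_matrix()
    r=Ro.from_matrix(R0.T@R).as_rotvec()/n;p=R0.T@(np.array(P)-o['eef_pos'])
    S=sum(Ro.from_rotvec(r*k).as_matrix() for k in range(n));d=np.linalg.solve(S,p)
    print(n,'rows: cm',np.round(d*100,2),'deg',np.round(np.degrees(r),2),'| mm/row',round(np.linalg.norm(d)*1e3,1),'deg/row',round(np.degrees(np.linalg.norm(r)),2))
E
cat > m.py <<'E'
from h import *
t=cam('top');s=cam('scene')
T5=lambda u,v:((u+.5)/5-.5+320,(v+.5)/5-.5+145)
S3=lambda u,v:((u-305+.5)/3.4-.5+175,(v+.5)/3.4-.5+265)
T4=lambda u,v:((u-305+.5)/4-.5+195,(v-310+.5)/4-.5+200)
S4=lambda u,v:((u-550+.5)/4-.5+280,(v-310+.5)/4-.5+175)
f=lambda P:np.round(P*1e3,1)
for n,p,z in[('bTL',(58,80),12),('bTR',(213,78),12),('bBL',(74,560),12),('bBR',(236,558),12),('plL',(73,57),35),('plR',(203,55),35),('stopc',(147,299),18),('stL',(70,301),18),('stR',(223,299),18),
  ('o1',(85,415),30),('o2',(217,443),30),('o3',(200,515),30),('o4',(72,487),30)]:print(n,f(onz(t,T5(*p),z/1e3)))
for n,p,z in[('stopc',(541,139),18),('plN',(695,255),35),('plF',(771,181),35),('stN',(497,182),18),('stF',(582,102),18),('o a',(365,70),30),('o b',(401,104),30),('o c',(497,54),30),('o d',(460,17),30)]:print('scene',n,f(onz(s,S3(*p),z/1e3)))
def red(c,x,y,w,h):
    m=np.zeros(c['img'].shape[:2],np.uint8);H=cv2.cvtColor(c['img'],cv2.COLOR_RGB2HSV)
    k=((H[...,0]<8)|(H[...,0]>172))&(H[...,1]>150)&(H[...,2]>60);m[y:y+h,x:x+w]=k[y:y+h,x:x+w]
    M=cv2.moments(m,True);return (M['m10']/M['m00'],M['m01']/M['m00']),M['m00']
print('stop red',red(t,335,190,30,30),red(s,230,295,30,25))
a,b=red(t,335,190,30,30)[0],red(s,230,295,30,25)[0];P,e=tri(t,a,s,b);print(f(onz(t,a,.018)),f(onz(s,b,.018)),f(P),e)
print('lever',red(t,195,200,60,50),red(s,280,165,60,60))
a,b=red(t,195,200,60,50)[0],red(s,280,165,60,60)[0];P,e=tri(t,a,s,b);print(f(P),e)
# yellow tape extremes: matched corners
for n,a,b in[('tail top +x?',(510,370),(597,430)),('pad tip',(393,378),(675,321))]:
    P,e=tri(t,T4(*a),s,S4(*b));print(n,f(P),e)
print('holder foot edge top img',f(onz(t,T4(343,472),0)),f(onz(t,T4(492,467),0)))
print('holder foot scene',f(onz(s,S4(583,522),0)),f(onz(s,S4(672,556),0)),f(onz(s,S4(750,485),0)))
E
python3 m.py
```

```text
bTL [701.1 -26.7  12. ]
bTR [ 697.2 -111.5   12. ]
bBL [440.2 -11.2  12. ]
bBR [435.8 -95.3  12. ]
plL [705.5 -32.1  35. ]
plR [ 702.5 -101.9   35. ]
stopc [574.5 -61.6  18. ]
stL [576.  -20.7  18. ]
stR [ 572.1 -101.9   18. ]
o1 [512.6 -21.   30. ]
o2 [493.8 -87.7  30. ]
o3 [457.3 -75.   30. ]
o4 [475.8 -10.9  30. ]
scene stopc [575.7 -59.   18. ]
scene plN [700.9 -97.5  35. ]
scene plF [709.1 -31.9  35. ]
scene stN [574.6 -98.9  18. ]
scene stF [578.3 -21.5  18. ]
scene o a [462.2 -78.   30. ]
scene o b [498.8 -88.9  30. ]
scene o c [519.5 -25.1  30. ]
scene o d [479.7 -10.1  30. ]
stop red ((348.6666666666667, 204.66666666666666), 9.0) ((243.8181818181818, 305.3636363636364), 11.0)
[573.9 -60.6  18. ] [575.1 -58.9  18. ] [574.6 -59.9  18.4] 0.002033548964739624
lever ((222.27027027027026, 217.6891891891892), 74.0) ((309.2535211267606, 183.7605633802817), 71.0)
[537.9 260.  124.9] 0.0021634832239998576
tail top +x? [537.9 199.5 102.1] 0.019373986235235115
pad tip [537.4 270.5 137.2] 0.0006267328129916762
holder foot edge top img [506.  325.9   0. ] [503.3 227.6   0. ]
holder foot scene [498.2 234.5   0. ] [562.4 232.6   0. ] [567.4 327.6   0. ]
```

```bash
cat >> h.py <<'E'
def tool(yaw_y,tilt=0):
    "tool down, tool y at yaw_y deg; tilt deg about tool y"
    a=np.radians(yaw_y);y=np.array([np.cos(a),np.sin(a),0]);z=np.array([0,0,-1.]);R=np.c_[np.cross(y,z),y,z]
    return R@Ro.from_rotvec([0,np.radians(tilt),0]).as_matrix()
E
python3 - <<'E'
from h import *
plan([.4875,-.0496,.10],tool(-16),20)
E
```

```text
20 rows: cm [ 2.93 -1.16  0.66] deg [-0.   -0.   -2.53] | mm/row 32.2 deg/row 2.53
```

move_arm --commands "1 2.93 -1.16 0.66 0 0 -2.53;1 2.93 -1.16 0.66 0 0 -2.53;1 2.93 -1.16 0.66 0 0 -2.53;1 2.93 -1.16 0.66 0 0 -2.53;1 2.93 -1.16 0.66 0 0 -2.53;1 2.93 -1.16 0.66 0 0 -2.53;1 2.93 -1.16 0.66 0 0 -2.53;1 2.93 -1.16 0.66 0 0 -2.53;1 2.93 -1.16 0.66 0 0 -2.53;1 2.93 -1.16 0.66 0 0 -2.53" --force 30

```text
t: 1.13
eef_pos: [0.4421, -0.3577, 0.1652]
tool_rot: [0.0, 0.91, 0.414, 0.0]
contact_force: [1.3, 0.2, 0.2]
gripper_width: 0.996
```

move_arm --commands "1 2.93 -1.16 0.66 0 0 -2.53;1 2.93 -1.16 0.66 0 0 -2.53;1 2.93 -1.16 0.66 0 0 -2.53;1 2.93 -1.16 0.66 0 0 -2.53;1 2.93 -1.16 0.66 0 0 -2.53;1 2.93 -1.16 0.66 0 0 -2.53;1 2.93 -1.16 0.66 0 0 -2.53;1 2.93 -1.16 0.66 0 0 -2.53;1 2.93 -1.16 0.66 0 0 -2.53;1 2.93 -1.16 0.66 0 0 -2.53;1 0 0 0 0 0 0;1 0 0 0 0 0 0"

```text
t: 2.13
eef_pos: [0.4862, -0.0477, 0.0991]
tool_rot: [-0.0, 0.797, 0.604, -0.0]
contact_force: [-0.5, -0.4, 0.7]
gripper_width: 1.0
```

Run:
```python
from h import *
o=bot.get_obs();print(o['t'],o['eef_pos'],o['tool_rot'],o['q'],o['contact_force'])
plan([.4875,-.0496,.014],tool(-16),4)
```

```text
2.1333 [ 0.48624667 -0.04768128  0.09914891] [-3.82544887e-04  7.97295675e-01  6.03588817e-01 -1.59364751e-05] [ 0.27085838  0.38013989 -0.35898702  2.08897664  0.20153591  0.70515884
 -0.49365453] [-0.45390685 -0.44630533  0.70161195]
4 rows: cm [-0.04  0.04  2.13] deg [-0.01 -0.01  0.06] | mm/row 21.3 deg/row 0.06
```

move_arm --commands "1 0 0 2.13 0 0 0;1 0 0 2.13 0 0 0;1 -0.1 0.1 2.13 0 0 0;1 0 0 2.1 0 0 0;1 0 0 0 0 0 0;0 0 0 0 0 0 0;0 0 0 0 0 0 0;0 0 0 0 0 0 0;0 0 0 0 0 0 0;0 0 0 0 0 0 0;0 0 0 0 0 0 0;0 0 0 0 0 0 0" --force 35

```text
t: 3.13
eef_pos: [0.4879, -0.0512, 0.0158]
tool_rot: [0.001, 0.799, 0.602, 0.001]
contact_force: [-1.6, -0.7, 5.3]
gripper_width: 0.454
```

move_arm --commands "0 0 0 0 0 0 0;0 0 0 -1 0 0 0;0 0 0 -2 0 0 0;0 0 0 -2 0 0 0"

```text
t: 3.47
eef_pos: [0.4866, -0.0509, 0.0655]
tool_rot: [-0.0, 0.798, 0.602, -0.0]
contact_force: [0.5, -1.1, -0.8]
gripper_width: 0.454
```

Run:
```python
from h import *
plan([.57,.105,.06],tool(-10),6)
```

```text
6 rows: cm [2.85 0.75 0.09] deg [-0.01  0.   -0.99] | mm/row 29.5 deg/row 0.99
```

move_arm --commands "0 2.85 0.75 0.09 0 0 -1;0 2.85 0.75 0.09 0 0 -1;0 2.85 0.75 0.09 0 0 -1;0 2.85 0.75 0.09 0 0 -1;0 2.85 0.75 0.09 0 0 -1;0 2.85 0.75 0.09 0 0 -1;0 0 0 1.4 0 0 0;0 0 0 1.4 0 0 0;0 0 0 1.4 0 0 0;0 0 0 1 0 0 0;0 0 0 0 0 0 0;0 0 0 0 0 0 0"

```text
t: 4.47
eef_pos: [0.5705, 0.1046, 0.0073]
tool_rot: [-0.0, 0.766, 0.643, -0.0]
contact_force: [-0.1, -0.3, -0.6]
gripper_width: 0.461
```

move_arm --commands "0 0 0 0.25 0 0 0;0 0 0 0 0 0 0;0.75 0 0 0 0 0 0;0.75 0 0 0 0 0 0;0.75 0 0 0 0 0 0;1 0 0 -2 0 0 0;1 0 0 -4 0 0 0;1 0 0 -4 0 0 0;1 0 0 -4 0 0 0;1 0 0 -3 0 0 0;1 0 0 0 0 0 0"

```text
t: 5.38
eef_pos: [0.5746, 0.1062, 0.1819]
tool_rot: [0.003, 0.766, 0.643, 0.005]
contact_force: [1.2, 0.6, -0.1]
gripper_width: 1.002
```

```bash
cat > chk.py <<'E'
from h import *
t=cam('top');s=cam('scene')
print(bot.get_obs()['t'],bot.get_obs()['eef_pos'])
I=np.zeros((600,800,3),np.uint8)
def pose(yaw,pit):
    a=np.radians(yaw);b=np.radians(pit);X=np.array([np.cos(a)*np.cos(b),np.sin(a)*np.cos(b),np.sin(b)]);Y=np.array([-np.sin(a),np.cos(a),0]);return np.c_[X,Y,np.cross(X,Y)]
O=np.array([.537,.2756,.044]);R=pose(87.7,30)
pts=[(42,19,0),(42,-19,0),(-42,-19,0),(-42,19,0),(-42,-19,70),(-42,19,70),(34,0,83),(60,0,2),(42,0,24)]
W=np.array([O+R@np.array(p)/1e3 for p in pts]);print(np.round(W,3))
def put(c,x,y,w,h,k,X,Y):
    im=crop(c,x,y,w,h,k)
    for i,p in enumerate(proj(c,W)):
        q=(int((p[0]-x+.5)*k),int((p[1]-y+.5)*k));cv2.circle(im,q,3,(255,0,255),1);cv2.putText(im,str(i),(q[0]+3,q[1]),0,.4,(255,255,255),1)
    I[Y:Y+h*k,X:X+w*k]=im
put(t,190,195,75,60,5,0,0);put(s,275,170,65,75,6,400,0)
I[310:310+290,0:390]=cv2.resize(t['img'][100:390-100+10,160:560-160+10,::-1],(390,290))
cv2.imwrite('pics/c2.png',I)
E
python3 chk.py
```

```text
5.4833 [0.57159133 0.10495266 0.17623502]
[[0.519 0.313 0.065]
 [0.557 0.311 0.065]
 [0.555 0.238 0.023]
 [0.517 0.24  0.023]
 [0.553 0.204 0.084]
 [0.515 0.205 0.084]
 [0.537 0.264 0.133]
 [0.539 0.327 0.076]
 [0.538 0.3   0.086]]
```

View pics/c2.png

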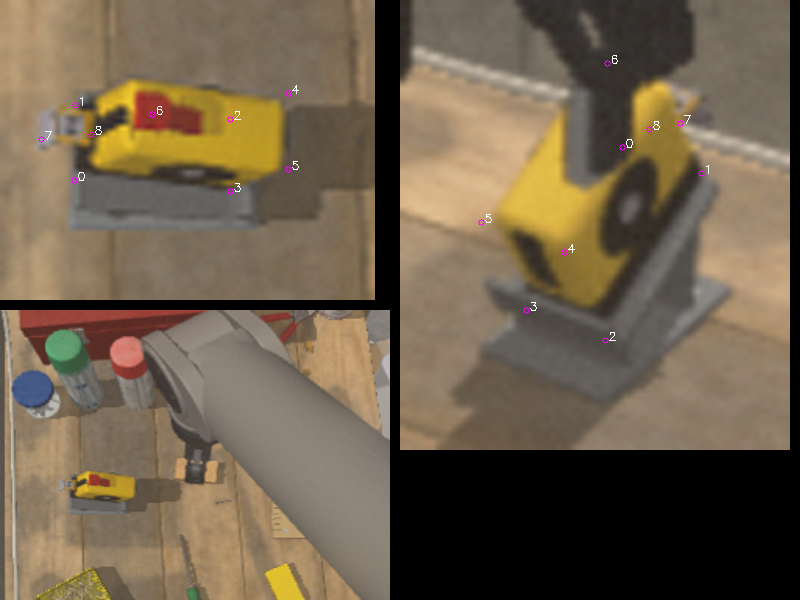

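```bash
cat >> h.py <<'E'
def pose(yaw,pit):
    a=np.radians(yaw);b=np.radians(pit);X=np.array([np.cos(a)*np.cos(b),np.sin(a)*np.cos(b),np.sin(b)]);Y=np.array([-np.sin(a),np.cos(a),0]);return np.c_[X,Y,np.cross(X,Y)]
def grip(O,R,g):
    "tool pose whose TCP is at tape point g (m)"
    return np.array(O)+R@np.array(g),R@np.diag([1,-1,-1.])
E
python3 - <<'E'
from h import *
t=cam('top')
for n,p,z in[('red',(243,130),.2),('green',(203,126),.22),('white',(284,150),.086)]:print(n,onz(t,p,z))
R=pose(86.5,30);O=[.537,.277,.044]
P,Rt=grip(O,R,(-.006,0,.123));print(P,Rt.round(2));plan(P,Rt,10)
P,Rt=grip(O,R,(-.006,0,.023));print(P)
print(bot.get_obs()['eef_pos'],bot.get_obs()['q'])
E
```

```text
red [0.72021346 0.19638655 0.2       ]
green [0.7264158 0.2829981 0.22     ]
white [0.71075312 0.10265335 0.086     ]
[0.5329283  0.21042825 0.14752112] [[ 0.05  1.    0.03]
 [ 0.86 -0.06  0.5 ]
 [ 0.5   0.   -0.87]]
10 rows: cm [ 0.92 -0.5   0.51] deg [ 0.17  3.   -0.63] | mm/row 11.7 deg/row 3.07
[0.53598072 0.26033499 0.06091858]
[0.57051839 0.1046064  0.17460812] [ 0.03158893  0.41416367 -0.40956214  1.8218252   0.19947208  0.94562947
 -0.6386839 ]
```

move_arm --commands "1 0.92 -0.5 0.51 0.17 3 -0.63;1 0.92 -0.5 0.51 0.17 3 -0.63;1 0.92 -0.5 0.51 0.17 3 -0.63;1 0.92 -0.5 0.51 0.17 3 -0.63;1 0.92 -0.5 0.51 0.17 3 -0.63;1 0.92 -0.5 0.51 0.17 3 -0.63;1 0.92 -0.5 0.51 0.17 3 -0.63;1 0.92 -0.5 0.51 0.17 3 -0.63;1 0.92 -0.5 0.51 0.17 3 -0.63;1 0.92 -0.5 0.51 0.17 3 -0.63;1 0 0 0 0 0 0;1 0 0 0 0 0 0"

```text
t: 6.53
eef_pos: [0.5321, 0.2096, 0.1453]
tool_rot: [-0.178, 0.704, 0.661, 0.187]
contact_force: [-0.4, -0.5, 0.0]
gripper_width: 1.002
```

Run:
```python
from h import *
R=pose(86.5,30);O=[.537,.277,.044]
P,Rt=grip(O,R,(-.006,0,.023));plan(P,Rt,5)
s=cam('scene');t=cam('top');I=np.zeros((600,800,3),np.uint8)
I[:,:400]=crop(s,260,120,80,120,5);I[:400,400:]=crop(t,180,170,100,100,4)
cv2.imwrite('pics/c3.png',I)
```

```text
5 rows: cm [0.04 0.02 1.97] deg [-0.03  0.   -0.04] | mm/row 19.7 deg/row 0.05
```

View pics/c3.png

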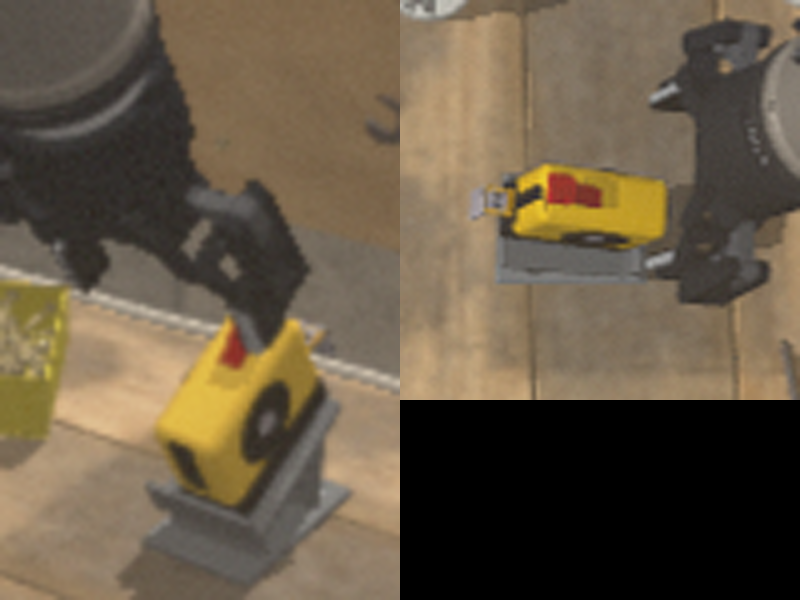

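move_arm --commands "1 0 0 2 0 0 0;1 0 0 2 0 0 0;1 0 0 2 0 0 0;1 0.1 0.1 2 0 0 0;1 0.1 0 1.9 0 0 0;1 0 0 0 0 0 0;1 0 0 0 0 0 0"

```text
t: 7.22
eef_pos: [0.5368, 0.2622, 0.0621]
tool_rot: [-0.178, 0.703, 0.662, 0.188]
contact_force: [-0.1, -0.2, 0.8]
gripper_width: 0.998
```

Run:
```python
from h import *
R=pose(86.5,30);O=[.537,.277,.044]
P,Rt=grip(O,R,(-.006,0,.023));plan(P,Rt,1)
s=cam('scene');t=cam('top');I=np.zeros((600,800,3),np.uint8)
I[:,:400]=crop(s,260,120,80,120,5);I[:400,400:]=crop(t,180,170,100,100,4)
cv2.imwrite('pics/c4.png',I)
```

```text
1 rows: cm [-0.22 -0.07  0.01] deg [-0.09  0.01  0.04] | mm/row 2.3 deg/row 0.1
```

View pics/c4.png

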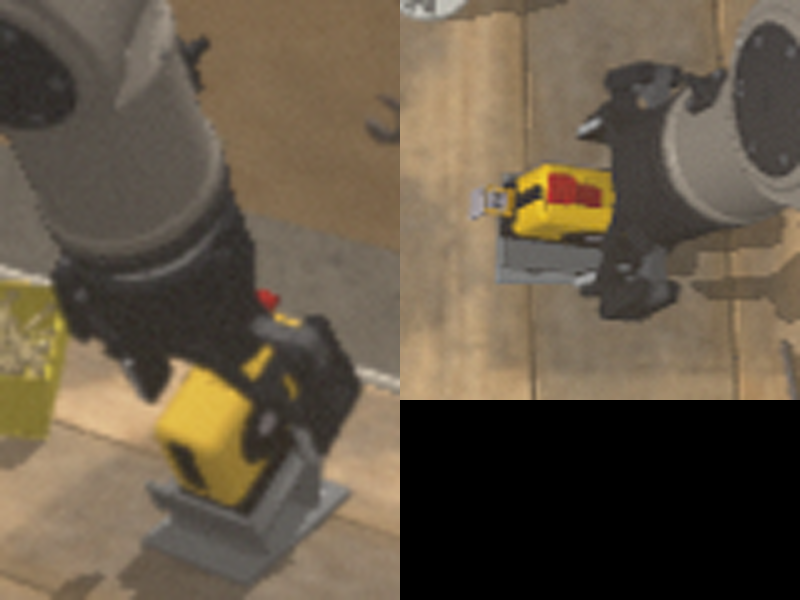

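move_arm --commands "0.7 0 0 0 0 0 0;0.5 0 0 0 0 0 0;0.5 0 0 0 0 0 0;0.3 0 0 0 0 0 0;0.3 0 0 0 0 0 0;0 0 0 0 0 0 0;0 0 0 0 0 0 0;0 0 0 0 0 0 0;0 0 0 0 0 0 0" --force 60

```text
t: 8.07
eef_pos: [0.5377, 0.261, 0.0629]
tool_rot: [-0.177, 0.704, 0.661, 0.189]
contact_force: [-2.9, -3.2, 6.2]
gripper_width: 0.444
```

move_arm --commands "0 0 0 0 0 0 0;0 0 0 -0.5 0 0 0;0 0 0 -1.5 0 0 0;0 0 0 -2.5 0 0 0;0 0 0 -2.5 0 0 0;0 0 0 -2.5 0 0 0;0 0 0 -2 0 0 0;0 0 0 0 0 0 0" --force 90

```text
t: 8.73
eef_pos: [0.5356, 0.2014, 0.1641]
tool_rot: [-0.175, 0.705, 0.661, 0.19]
contact_force: [1.1, -0.6, -5.5]
gripper_width: 0.433
```

```bash
cat >> h.py <<'E'
def cur():
    o=bot.get_obs();q=o['tool_rot'];return o['eef_pos'],Ro.from_quat([q[1],q[2],q[3],q[0]]).as_matrix()
G=np.array([-.0045,0,.024])
E
python3 - <<'E'
from h import *
R=pose(86.5,30);O=np.array([.537,.277,.044]);print('g',R.T@([.5377,.261,.0629]-O))
P,Rt=grip([.545,-.03,.13],pose(-3.1,0),G);print(P);plan(P,Rt,18)
p,R0=cur();print(p,bot.get_obs()['q'])
o=bot.get_obs();r=Ro.from_matrix(R0.T@Rt).as_rotvec()/18
S=sum(Ro.from_rotvec(r*k).as_matrix() for k in range(18));d=np.linalg.solve(S,R0.T@(P-p))
for i in range(18):
    p=p+R0@d;R0=R0@Ro.from_rotvec(r).as_matrix()
    if i%4==3:print(p.round(3),'tape x',R0[:,0].round(2),'z',-R0[:,2].round(2))
E
```

```text
g [-0.00434355 -0.00167547  0.02433159]
[ 0.54050658 -0.02975665  0.154     ]
18 rows: cm [-0.94  1.04 -0.28] deg [-1.29 -1.32  4.85] | mm/row 14.3 deg/row 5.18
[0.53561259 0.20144614 0.16407972] [ 0.42577905  0.4864033  -0.77603119  1.9716385  -0.26458943  0.64664574
 -0.12361561]
[0.569 0.156 0.155] tape x [0.39 0.83 0.41] z [-0.1  -0.4   0.91]
[0.584 0.102 0.149] tape x [0.68 0.68 0.29] z [-0.13 -0.28  0.95]
[0.58  0.045 0.146] tape x [0.89 0.43 0.16] z [-0.11 -0.16  0.98]
[ 0.558 -0.007  0.15 ] tape x [0.99 0.11 0.05] z [-0.04 -0.05  1.  ]
```

move_arm --commands "0 -0.94 1.04 -0.28 -1.29 -1.32 4.85;0 -0.94 1.04 -0.28 -1.29 -1.32 4.85;0 -0.94 1.04 -0.28 -1.29 -1.32 4.85;0 -0.94 1.04 -0.28 -1.29 -1.32 4.85;0 -0.94 1.04 -0.28 -1.29 -1.32 4.85;0 -0.94 1.04 -0.28 -1.29 -1.32 4.85;0 -0.94 1.04 -0.28 -1.29 -1.32 4.85;0 -0.94 1.04 -0.28 -1.29 -1.32 4.85;0 -0.94 1.04 -0.28 -1.29 -1.32 4.85"

```text
t: 9.48
eef_pos: [0.5819, 0.0899, 0.143]
tool_rot: [-0.097, 0.928, 0.344, 0.1]
contact_force: [0.2, 0.0, -4.8]
gripper_width: 0.433
```

move_arm --commands "0 -0.94 1.04 -0.28 -1.29 -1.32 4.85;0 -0.94 1.04 -0.28 -1.29 -1.32 4.85;0 -0.94 1.04 -0.28 -1.29 -1.32 4.85;0 -0.94 1.04 -0.28 -1.29 -1.32 4.85;0 -0.94 1.04 -0.28 -1.29 -1.32 4.85;0 -0.94 1.04 -0.28 -1.29 -1.32 4.85;0 -0.94 1.04 -0.28 -1.29 -1.32 4.85;0 -0.94 1.04 -0.28 -1.29 -1.32 4.85;0 -0.94 1.04 -0.28 -1.29 -1.32 4.85;0 0 0 0 0 0 0;0 0 0 0 0 0 0"

```text
t: 10.4
eef_pos: [0.5378, -0.0259, 0.1498]
tool_rot: [-0.001, 1.0, -0.025, -0.002]
contact_force: [0.0, -0.1, -5.1]
gripper_width: 0.438
```

Run:
```python
from h import *
P,Rt=grip([.6537,-.0648,.06],pose(-3.1,0),G);print(P);plan(P,Rt,6);p,R=cur();print(p,R.round(3),bot.get_obs()['q'])
```

```text
[ 0.64920658 -0.06455665  0.084     ]
6 rows: cm [1.89 0.55 1.09] deg [-0.01  0.05  0.05] | mm/row 22.5 deg/row 0.07
[ 0.5377929  -0.02590455  0.14983623] [[ 0.999 -0.049 -0.005]
 [-0.049 -0.999  0.001]
 [-0.005 -0.001 -1.   ]] [-6.33047224e-02  3.53317212e-01 -4.27570298e-03  1.95718125e+00
 -1.07337865e-04  8.35826829e-01 -1.68733333e+00]
```

move_arm --commands "0 1.89 0.55 1.09 0 0 0;0 1.89 0.55 1.09 0 0 0;0 1.89 0.55 1.09 0 0 0;0 1.89 0.55 1.09 0 0 0;0 1.89 0.55 1.09 0 0.3 0.3;0 1.89 0.55 1.09 0 0 0;0 0 0 0 0 0 0;0 0 0 0 0 0 0"

```text
t: 11.07
eef_pos: [0.6495, -0.065, 0.0832]
tool_rot: [-0.001, 1.0, -0.028, -0.0]
contact_force: [-0.9, -0.1, -5.1]
gripper_width: 0.435
```

```bash
cat > v.py <<'E'
from h import *
import sys
O,=[None]
p,R=cur();Rt=R@np.diag([1,-1,-1.]);O=p-Rt@G
print(bot.get_obs()['t'],p,'O',O,bot.get_obs()['contact_force'])
s=cam('scene');t=cam('top');I=np.zeros((600,800,3),np.uint8)
pts=[(42,0,0),(42,19,0),(42,-19,0),(60,9,2),(60,-9,2),(63,9,26),(63,-9,26),(34,0,83),(-42,19,0),(-42,-19,0),(-42,-19,70)]
W=[O+Rt@np.array(q)/1e3 for q in pts]+[np.array([.7046,-.0676,.035])+np.array([-.0542*b,.9985*b,0]) *-1 for b in(-.035,.035)]
def put(c,x,y,w,h,k,X,Y,draw):
    im=crop(c,x,y,w,h,k)
    for i,q in enumerate(proj(c,W)):
        q=(int((q[0]-x+.5)*k),int((q[1]-y+.5)*k))
        if draw:cv2.circle(im,q,2,(255,0,255),1);cv2.putText(im,str(i),(q[0]+3,q[1]),0,.35,(255,255,255),1)
    I[Y:Y+h*k,X:X+w*k]=im
put(s,220,255,110,100,5,0,0,0)if 0 else None
put(s,225,250,100,100,4,0,0,0);put(s,225,250,100,100,4,400,0,1)
put(t,315,140,65,50,6,0,400-100*0,0)if 0 else None
put(t,310,140,100,50,4,0,400,0);put(t,310,140,100,50,4,400,400,1)
cv2.imwrite('pics/%s.png'%sys.argv[1],I)
E
python3 v.py c5
```

```text
11.0667 [ 0.64950262 -0.06497405  0.08315747] O [ 0.65398408 -0.0651836   0.05915491] [-0.87506756 -0.09422971 -5.10608244]
```

View pics/c5.png

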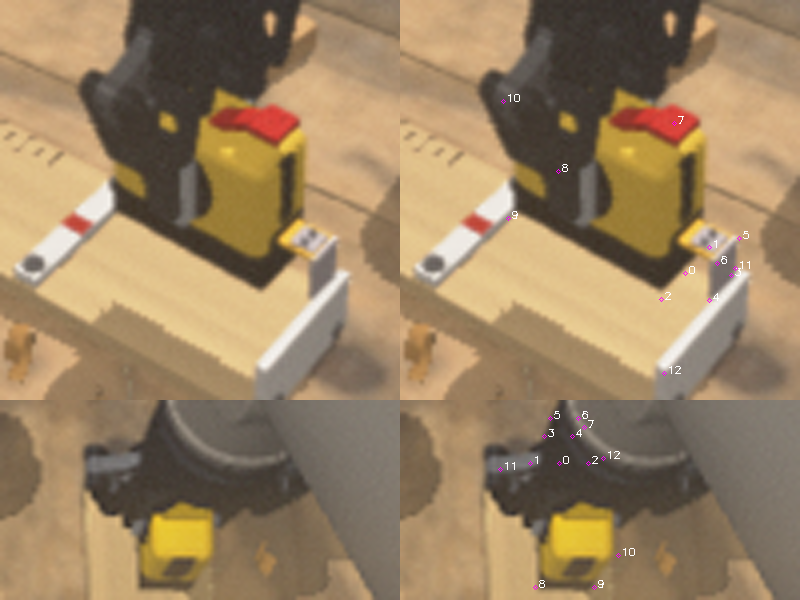

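move_arm --commands "0 0 0 1 0 0 0;0 0 0 1 0 0 0;0 0 0 1 0 0 0;0 0 0 1 0 0 0;0 0 0 0 0 0 0;0 0 0 0 0 0 0"

```text
t: 11.67
eef_pos: [0.6488, -0.0655, 0.044]
tool_rot: [-0.0, 1.0, -0.029, -0.0]
contact_force: [0.3, -0.9, -5.5]
gripper_width: 0.438
```

```bash
python3 v.py c6
```

```text
11.6667 [ 0.64877278 -0.0654843   0.04395208] O [ 0.65324618 -0.06573073  0.01994837] [ 0.28175009 -0.89187807 -5.46498962]
```

View pics/c6.png

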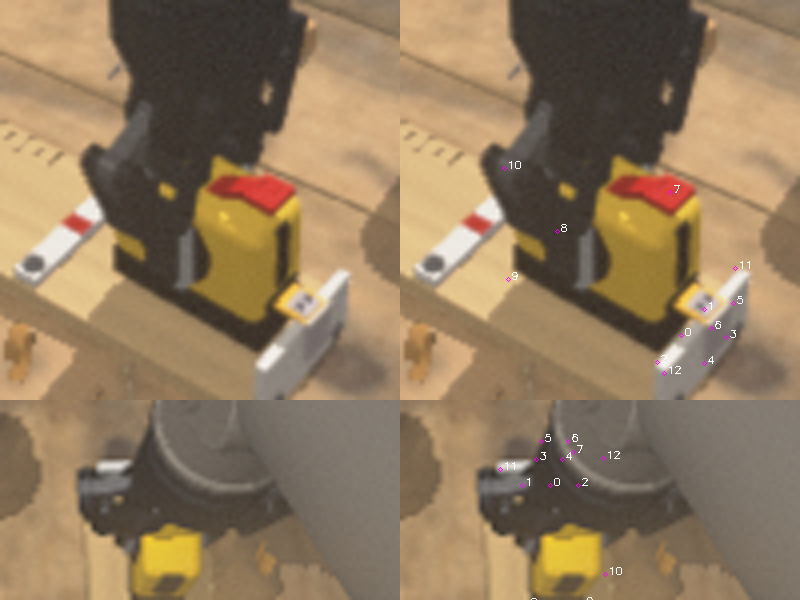

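move_arm --commands "0 0 0 -0.3 0 0 0;0 -0.5 0 0 0 0 0;0 -1 0 0 0 0 0;0 -1 0 0 0 0 0;0 -1 0 0 0 0 0;0 -1 0 0 0 0 0;0 -1 0 0 0 0 0;0 -0.5 0 0 0 0 0;0 0 0 0 0 0 0;0 0 0 0 0 0 0;0 0 0 0 0 0 0"

```text
t: 12.68
eef_pos: [0.5906, -0.0621, 0.0484]
tool_rot: [-0.0, 1.0, -0.029, 0.001]
contact_force: [3.3, 1.3, -3.3]
gripper_width: 0.431
```

```bash
python3 v.py c7
python3 - <<'E'
from h import *
p,R=cur();print(R.round(4));o,Rt=grip([.5217,-.0577,.023],pose(-3.1,0),G);plan(o,Rt,8)
E
```

```text
12.6833 [ 0.59064958 -0.06211063  0.04841909] O [ 0.5952099  -0.06235919  0.02443177] [ 3.28665987  1.33969168 -3.32599955]
[[ 9.983e-01 -5.780e-02  2.500e-03]
 [-5.780e-02 -9.983e-01  3.000e-04]
 [ 2.500e-03 -5.000e-04 -1.000e+00]]
8 rows: cm [-0.92 -0.01  0.01] deg [-0.   -0.02 -0.03] | mm/row 9.2 deg/row 0.03
```

View pics/c7.png

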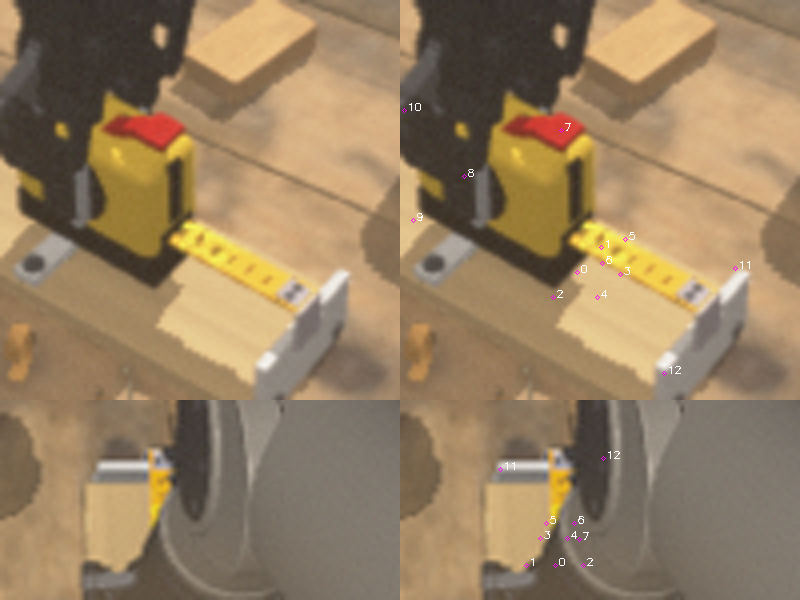

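move_arm --commands "0 -0.95 0 0 0 0 0;0 -0.95 0 0 0 0 0;0 -0.95 0 0 0 0 0;0 -0.95 0 0 0 0 0;0 -0.95 0 0 0 0 0;0 -0.95 0 0 0 0 0;0 -0.95 0 0 0 0 0;0 -0.95 0 0 0 0 0;0 0 0 0 0 0 0;0 0 0 0 0 0 0;0 0 0 0 0 0 0"

```text
t: 13.7
eef_pos: [0.514, -0.0581, 0.048]
tool_rot: [-0.0, 1.0, -0.029, 0.001]
contact_force: [3.0, 1.0, -5.2]
gripper_width: 0.435
```

```bash
sed -i 's/225,250,100,100/190,250,100,100/g; s/310,140,100,50/310,200,100,50/g' v.py; python3 v.py c8
```

```text
13.7 [ 0.51398044 -0.05807537  0.04797338] O [ 0.51850562 -0.05833284  0.02397949] [ 3.03496871  1.00325174 -5.15317449]
```

View pics/c8.png

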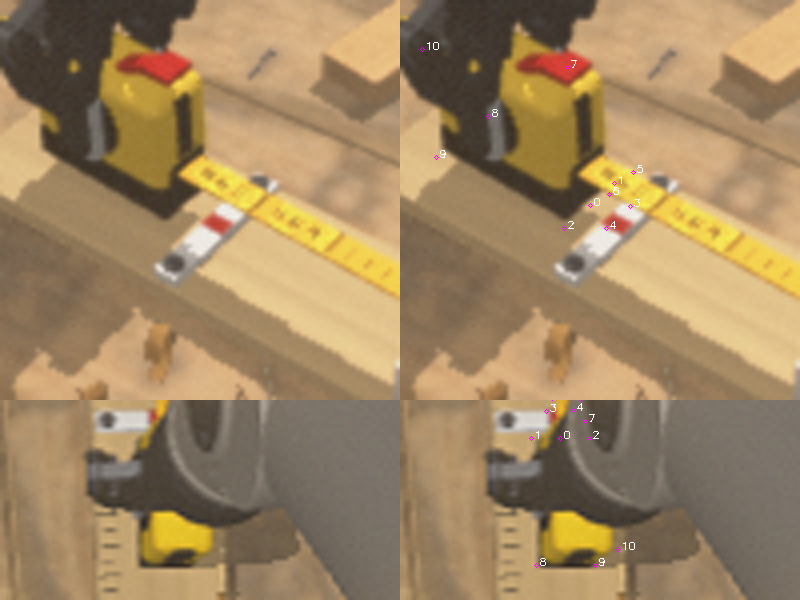

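move_arm --commands "0 0 0 0.4 0 0 0;0 0 0 0.4 0 0 0;0 0 0 0.3 0 0 0;0 0 0 0 0 0 0;0 0 0 0 0 0 0"

```text
t: 14.22
eef_pos: [0.5137, -0.058, 0.0366]
tool_rot: [-0.0, 1.0, -0.029, 0.0]
contact_force: [3.1, -1.0, -4.8]
gripper_width: 0.434
```

move_arm --commands "0 0 0 0.15 0 0 0;0 0 0 0 0 0 0;0 0 0 0 0 0 0"

```text
t: 14.47
eef_pos: [0.5139, -0.0579, 0.0355]
tool_rot: [-0.0, 1.0, -0.029, 0.001]
contact_force: [4.1, -1.1, -4.1]
gripper_width: 0.433
```

move_arm --commands "0 0 0 0.15 0 0 0;0 0 0 0 0 0 0;0 0 0 0 0 0 0"

```text
t: 14.72
eef_pos: [0.5143, -0.0579, 0.035]
tool_rot: [-0.0, 1.0, -0.029, 0.001]
contact_force: [0.6, -0.4, 7.3]
gripper_width: 0.433
```

move_arm --commands "0 0 0 0.15 0 0 0;0 0 0 0 0 0 0;0 0 0 0 0 0 0"

```text
t: 14.97
eef_pos: [0.5143, -0.0578, 0.0349]
tool_rot: [-0.0, 1.0, -0.029, 0.001]
contact_force: [-4.9, 1.5, 26.3]
gripper_width: 0.435
```

move_arm --commands "0 0 0 -0.2 0 0 0;0 0.2 0 0 0 0 0;0 0.2 0 0 0 0 0;0 0.1 0 0 0 0 0;0 0 0 0 0 0 0;0 0 0 0 0 0 0"

```text
t: 15.47
eef_pos: [0.5148, -0.0579, 0.035]
tool_rot: [-0.0, 1.0, -0.029, -0.003]
contact_force: [-13.1, 2.1, 24.3]
gripper_width: 0.438
```

move_arm --commands "0 0.1 0 0 0 0 0;0 0 0 0 0 0 0;0 0 0 0 0 0 0"

```text
t: 15.72
eef_pos: [0.5166, -0.058, 0.035]
tool_rot: [-0.0, 1.0, -0.029, -0.003]
contact_force: [-12.0, 0.6, 20.7]
gripper_width: 0.439
```

move_arm --commands "0 0.1 0 0 0 0 0;0 0 0 0 0 0 0;0 0 0 0 0 0 0"

```text
t: 15.97
eef_pos: [0.5173, -0.058, 0.035]
tool_rot: [-0.0, 1.0, -0.029, -0.003]
contact_force: [-12.6, 0.8, 22.8]
gripper_width: 0.433
```

move_arm --commands "0 0 0 -0.1 0 0 0;0 0 0 0 0 0 0;0 0 0 0 0 0 0"

```text
t: 16.22
eef_pos: [0.5205, -0.0582, 0.0351]
tool_rot: [-0.0, 1.0, -0.029, 0.0]
contact_force: [1.3, 0.5, -1.2]
gripper_width: 0.432
```

move_arm --commands "0 0 0 -0.1 0 0 0;0 0 0 0 0 0 0;0 0 0 0 0 0 0"

```text
t: 16.47
eef_pos: [0.5208, -0.0582, 0.036]
tool_rot: [-0.0, 1.0, -0.029, 0.0]
contact_force: [2.5, -0.3, -6.6]
gripper_width: 0.436
```

move_arm --commands "0 0.1 0 0.07 0 0 0;0 0 0 0 0 0 0;0 0 0 0 0 0 0"

```text
t: 16.72
eef_pos: [0.5221, -0.0583, 0.0357]
tool_rot: [-0.0, 1.0, -0.029, 0.001]
contact_force: [2.7, -0.9, -6.0]
gripper_width: 0.433
```

move_arm --commands "0 0.1 0 0 0 0 0;0 0 0 0 0 0 0;0 0 0 0 0 0 0"

```text
t: 16.97
eef_pos: [0.5224, -0.0583, 0.0357]
tool_rot: [-0.0, 1.0, -0.029, 0.0]
contact_force: [0.9, -0.7, -4.7]
gripper_width: 0.434
```

move_arm --commands "0 0.1 0 0 0 0 0;0 0 0 0 0 0 0;0 0 0 0 0 0 0"

```text
t: 17.22
eef_pos: [0.5225, -0.0584, 0.0356]
tool_rot: [-0.0, 1.0, -0.029, -0.001]
contact_force: [-4.9, -0.5, -0.2]
gripper_width: 0.432
```

move_arm --commands "0 -0.05 0 0.08 0 0 0;0 0 0 0 0 0 0;0 0 0 0 0 0 0;0 0 0 0 0 0 0"

```text
t: 17.55
eef_pos: [0.5225, -0.0584, 0.035]
tool_rot: [-0.0, 1.0, -0.029, -0.0]
contact_force: [-5.4, -0.6, 2.3]
gripper_width: 0.434
```

move_arm --commands "0.5 0 0 0 0 0 0;0.5 0 0 0 0 0 0;0.6 0 0 0 0 0 0;0.75 0 0 0 0 0 0;0.9 0 0 0 0 0 0;0.9 0 0 0 0 0 0;0.9 0 0 0 0 0 0" --force 20

```text
t: 18.13
eef_pos: [0.5236, -0.0583, 0.035]
tool_rot: [-0.0, 1.0, -0.029, 0.001]
contact_force: [-0.2, 0.5, -0.2]
gripper_width: 0.9
```

move_arm --commands "0.9 0 0 -1 0 0 0;0.9 0 0 -2 0 0 0;0.9 0 0 -3 0 0 0;0.9 0 0 -3 0 0 0;0.9 0 0 -3 0 0 0;0.5 -1 0 0 0 0 0;0 0 0 0 0 0 0;0 0 0 0 0 0 0"

```text
t: 18.8
eef_pos: [0.5126, -0.0578, 0.1551]
tool_rot: [-0.0, 1.0, -0.029, 0.001]
contact_force: [0.7, 0.8, -0.5]
gripper_width: 0.491
```

```bash
cat > lv.py <<'E'
from h import *
import sys
s=cam('scene');t=cam('top');I=np.zeros((600,800,3),np.uint8)
print(bot.get_obs()['t'],cur()[0],bot.get_obs()['gripper_width'],bot.get_obs()['contact_force'])
def red(c,z):
    H=cv2.cvtColor(c['img'],cv2.COLOR_RGB2HSV);k=(((H[...,0]<8)|(H[...,0]>172))&(H[...,1]>140)&(H[...,2]>60)).astype(np.uint8)
    n,L,st,ce=cv2.connectedComponentsWithStats(k)
    q=proj(c,[[.56,-.06,.095]])[0]
    for i in range(1,n):
        if st[i,4]>6 and np.hypot(*(ce[i]-q))<40:print(st[i],ce[i],onz(c,ce[i],z).round(4))
red(s,.092);red(t,.092)
# expected points for the pose with the nose at the stop
O=np.array([.5262,-.0580,.012]);R=pose(-3.2,0)
W=[O+R@np.array(p)/1e3 for p in[(34,0,83),(42,0,0),(42,-19,0),(-42,-19,0),(-42,-19,70),(26,9,83),(42,9,83),(42,-9,83)]]
def put(c,x,y,w,h,k,X,Y,draw):
    im=crop(c,x,y,w,h,k)
    if draw:
        for i,q in enumerate(proj(c,W)):
            q=(int((q[0]-x+.5)*k),int((q[1]-y+.5)*k));cv2.circle(im,q,2,(255,0,255),1);cv2.putText(im,str(i),(q[0]+3,q[1]),0,.35,(255,255,255),1)
    I[Y:Y+h*k,X:X+w*k]=im
put(s,180,235,80,70,5,0,0,0);put(s,180,235,80,70,5,400,0,1);put(s,180,245,145,100,2,400,350,0);put(t,310,180,100,62,4,0,350,0)
cv2.imwrite('pics/%s.png'%sys.argv[1],I)
E
python3 lv.py c9
```

```text
18.9 [ 0.51260258 -0.05773709  0.15410186] 0.30754340771008226 [ 0.34328397 -0.05042257 -0.86294187]
[224 270  18   8  80] [233.1625 272.9375] [ 0.5551 -0.0602  0.092 ]
[241 304   6   4  15] [243.33333333 305.4       ] [ 0.6207 -0.1187  0.092 ]
```

View pics/c9.png

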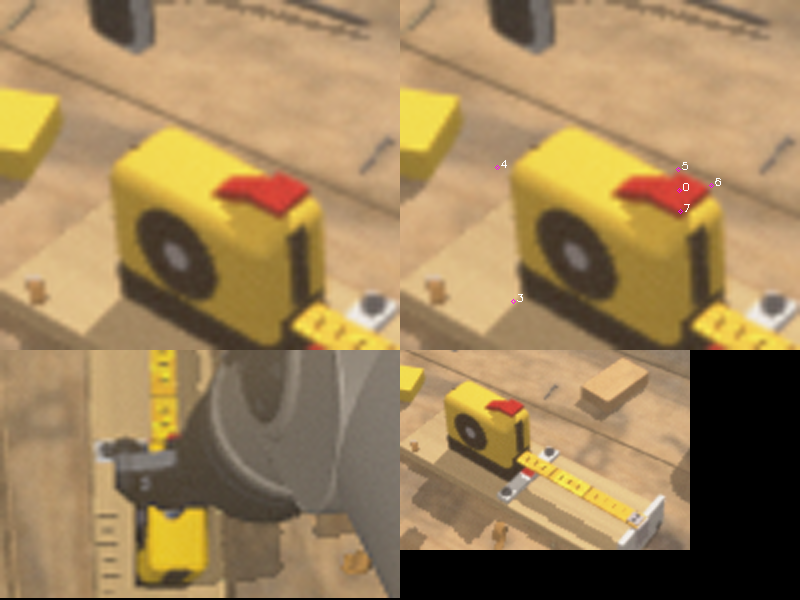

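Run:
```python
from h import *
p,R=cur();plan([.561,-.0603,.104],R,4);print(bot.get_obs()['gripper_width'])
```

```text
4 rows: cm [ 1.21 -0.01  1.25] deg [0. 0. 0.] | mm/row 17.4 deg/row 0.0
0.30754340771008226
```

move_arm --commands "0 1.6 0 0 0 0 0;0 1.6 0 0 0 0 0;0 1.6 0 0 0 0 0;0 0 0 0 0 0 0;0 0 0 0 0 0 0;0 0 0 1.7 0 0 0;0 0 0 1.7 0 0 0;0 0 0 1.6 0 0 0;0 0 0 0 0 0 0;0 0 0 0 0 0 0"

```text
t: 19.73
eef_pos: [0.5596, -0.0605, 0.1041]
tool_rot: [-0.0, 1.0, -0.029, -0.001]
contact_force: [0.1, -0.4, 0.9]
gripper_width: 0.006
```

move_arm --commands "0 0 0 0.3 0 0 0;0 0 0 0.3 0 0 0;0 0 0 0.3 0 0 0;0 0 0 0 0 0 0;0 0 0 0 0 0 0"

```text
t: 20.15
eef_pos: [0.5613, -0.0605, 0.0962]
tool_rot: [-0.0, 1.0, -0.029, 0.001]
contact_force: [0.5, 0.6, -0.2]
gripper_width: -0.005
```

move_arm --commands "0 0 0 0.2 0 0 0;0 0 0 0.2 0 0 0;0 0 0 0.2 0 0 0;0 0 0 0 0 0 0;0 0 0 0 0 0 0"

```text
t: 20.57
eef_pos: [0.5627, -0.0606, 0.0907]
tool_rot: [-0.0, 1.0, -0.029, 0.002]
contact_force: [4.4, 0.8, 3.9]
gripper_width: 0.005
```

move_arm --commands "0 0 0 0.2 0 0 0;0 0 0 0.1 0 0 0;0 0 0 0 0 0 0;0 0 0 0 0 0 0"

```text
t: 20.9
eef_pos: [0.5612, -0.0604, 0.087]
tool_rot: [-0.0, 1.0, -0.029, 0.001]
contact_force: [3.5, -0.8, 4.7]
gripper_width: 0.004
```

move_arm --commands "0 0 0 0.1 0 0 0;0 0 0 0.1 0 0 0;0 0 0 0 0 0 0;0 0 0 0 0 0 0"

```text
t: 21.23
eef_pos: [0.5615, -0.0605, 0.0863]
tool_rot: [-0.0, 1.0, -0.029, 0.001]
contact_force: [-0.9, 0.3, 16.0]
gripper_width: 0.0
```

move_arm --commands "0 0 0 0.05 0 0 0;0 0 0 0 0 0 0;0 0 0 0 0 0 0;0 0 0 -0.5 0 0 0;0 0 0 -1.5 0 0 0;0 0 0 -3 0 0 0;0 -3 0 -3 0 0 0;0 -3 0 -3 0 0 0;0 -3 3.5 -2 0 0 0;0 0 4 0 0 0 0;0 0 0 0 0 0 0;0 0 0 0 0 0 0"

```text
t: 22.23
eef_pos: [0.4708, -0.1266, 0.209]
tool_rot: [-0.0, 1.0, -0.031, -0.001]
contact_force: [0.3, -0.5, -0.4]
gripper_width: 0.0
```

```bash
python3 lv.py c10
```

```text
22.3333 [ 0.47204535 -0.12387637  0.20867761] 0.001236197149115946 [ 0.43985317 -0.55496487 -0.3354983 ]
[225 271  18  13 104] [234.21153846 276.82692308] [ 0.5633 -0.0679  0.092 ]
[241 304   6   4  15] [243.33333333 305.4       ] [ 0.6207 -0.1187  0.092 ]
[351 201   7  15  68] [354.44117647 207.55882353] [ 0.5491 -0.0593  0.092 ]
```

View pics/c10.png

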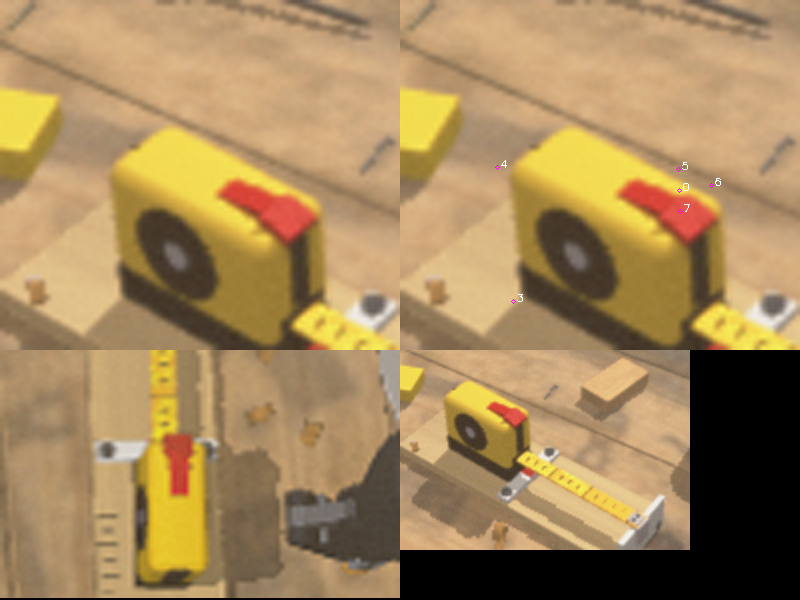

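```bash
python3 -c "
from station import bot
print(bot.hand_in())"
```

```text
the job is handed in; nothing more can be done
None
```

I did every step and handed the job in at about 22 s of the 67 s allowed; `hand_in` gives no verdict.

- **Offcut:** I laid it flat on the bench at about (0.57, 0.10), clear of the board. It shows there in the last scene picture.
- **Tape:** I gripped it along the holder's slope, hooked it over the end plate and drew it back with a spring pull of about 3 N. I set it down behind the stop and moved it forward until I felt contact (about 5 N), with the lock open. It stayed standing when released.
- **Lock:** I pressed the red lever down until it stopped firmly. The pad sank about 9 mm and the force reached 16 N.

**Last checks:** The final pictures show the tape upright, its nose at the stop, the hook on the plate and the lever down. The arm is clear of everything. I did not re-measure the bystanders, but the arm kept clear of them.

**What disagreed:**
- The case's lower edge looked 4–5 mm higher in the scene pictures than I calculated from the grip. Contact with the board came within about 1 mm of the calculated height, so I put this down to rounding of the case's lower edge.
- Setting the tape down briefly pressed it on the board with about 26 N, through the gripped case, until I eased off.

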